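# Park the shade guide in its bay behind the air outlet

### The arm

A 6-joint arm with a two-finger parallel gripper is mounted at the origin on the work surface. World frame = base frame: x ahead of the robot, y to its left, z up, the work surface at z = 0. Lengths are in m, angles in rad, forces in N, time in s.
With the tool pointing down it reaches from about 0.375 to 0.9 m from the base axis. Payload 3.1 kg.
Tool frame: the origin (TCP) lies midway between the tips of the shut fingers; the grasp point (between the pads) lies 19 mm behind it (ctrl.grasp_offset is the distance from the TCP to the grasp point, in m); x points along the fingers, y is the direction in which the jaws open and shut, and the axes are right-handed (so a half turn about x gives the same grasp; the last joint's range is limited). The gripper opens to 87 mm and grips with 3 to 60 N. Pads are 19 mm wide; open, the fingers measure 117 mm over their backs; the gripper's body (75 mm by 190 mm) begins 51 mm behind the grasp point.
Start: joints at [1.117, 0.527, 1.433, -0, 1.181, -0.178], TCP at [0.17, 0.601, 0.223] pointing down, gripper open.
Joint ranges: [-3.08, 3.08], [-0.75, 2.2], [0.22, 2.44], [-1.43, 4.57], [0, 2.65], [-2.85, 2.85]. Speed limits (rad/s): [2.79, 2.79, 3.14, 3.14, 3.14, 3.14].

### API

Orientations are given as [roll, pitch, yaw] about the fixed x, y, z axes, in that order (R = Rz(yaw) Ry(pitch) Rx(roll)).
In Python, from plant import ctrl gives the robot as it stands.
- The arm moves only by the tool apply_moves, never from a script. Its argument "rows" is a list of rows, each a list of 3 entries, a list of its own where there are three numbers: the finger opening in mm, from 0 to 87, then the shift along the tool's x, y, z in mm, then the turn, a rotation vector about the tool's x, y, z in degrees. A call has 1 to 8 rows; each row is the pose to reach, as a shift and turn from the pose measured when the call began, along the tool's axes at that moment; what a row does not reach only later rows make up. A row lasts 1/12 s, in which the tool goes at most 41.7 mm and 7.16 degrees, less where a joint would pass 70% of its speed; a pose out of reach is approached as far as the arm can. A call with a gripper value outside its range is refused whole. The fingers move at their own pace and stop on an object; "squeeze" is the grip in N (left out, the last holds). Time passes only in rows, so rows that repeat a pose let the fingers close. It gives the time, the measured TCP pose, the force and the opening at its end, in the units of the state.
- ctrl.get_obs(): the state, without advancing time (a new reading comes with each control period).
- ctrl.read_camera(name): name is "side" or "top" or "wrist"; returns a dict with "image" (384x512x3 uint8, blue, green, red), "K" (3x3 intrinsics, pixels), "k1" (the pictures are not rectified: a ray, as slopes to the right and down, at radius r is drawn at 1 + k1 r^2 times it, then the intrinsics apply), "origin" and "attitude" of the camera in the world. Camera axes: x right, y up, looking along -z (the intrinsics and any distortion apply to the point x, -y, -z); pixel columns grow to the right and rows downward; lengths in m; the calibration is good to about 2 mm. A picture is of the moment at which its call begins. There is no depth.
- ctrl.close_job(): hands the job in, once; it reports no verdict.
The state is a dict: "time": time; "joint_positions": joint angles; "qvel": joint speeds; "joint_torque": joint torques, N m; "position": TCP position; "tcp_rot": TCP orientation; "ft_force": force on the tool from outside, world axes, zero at the start; "wrist_torque": the same for the moment, N m; "gripper_width": finger opening in m.
Only numpy, scipy, OpenCV 4.12 (cv2) and the standard library are available. Lean on these libraries where they do the work, as an engineer would, in place of code of your own. Each camera call takes 0.05 s, during which the arm holds its last target.

### The job

Put the tooth shade guide away in its bay, the open-fronted recess of the white bench organiser, by pushing it along the bench with the fingertips: push its green end in behind the air outlet first, then swing the other end in, until the whole guide lies inside the bay with nothing sticking out in front. Never pick the guide up, do not shove hard against it or the outlet, and leave the plaster model, the jar and the glass dish where they stand.

Things in the scene. Friction and masses are not known exactly. Their poses are not given: they have to be found in the camera images.
- guide: Tooth shade guide: dark slate-blue bar, 230 x 42 x 26 mm high, about 0.2 kg, loose, lying flat on the bench, with 16 ivory tooth tabs on top (5 mm higher, looks only) and one green end, the lead end. Origin: centre of underside. x runs along its length to the green end, z up. Its sides are plain flat faces; 1 to 3 N slide it.
- guide_lead (a point): Middle of the green (lead) end face of the guide, 115 mm from its origin along its +x, 13 mm above the bench while it lies flat.
- guide_tail (a point): Middle of the other (tail) end face of the guide, 115 mm from its origin along its -x, 13 mm above the bench while it lies flat. Pushed square on a long side 55 mm from its middle, the guide pivots and its middle moves roughly 115 mm per radian of turn.
- organiser: White bench organiser, fixed, 452 wide, 130 deep, 45 mm high: rear row of powder jars (tops at 56 mm), a 90 mm wide bin at each end, and between the bins the bay, open at its front (robot side) and top. Origin: on the bench, middle of the bay's open front, level with the bins' front faces. x points into the bay, y along it (bin walls at +136 and -136 mm), z up.
- bay_back (a point): Middle of the bay's back wall, at bench height: 58 mm into the bay from its open front. The bay is 272 mm wide; its grey-blue floor is level with the bench, so the guide slides straight in.
- outlet: Compressed-air outlet, fixed: steel post 32 mm in diameter with a brass coupling on top, 60 mm high in all. Origin: centre of its foot, 36 to 44 mm in front of the bay's opening and 45 to 75 mm from the bay's middle towards organiser +y, so the guide cannot go straight in; it does fit between post and the bay's back wall.
- model: Bystander: plaster tooth model on a blue base, 60 x 50 mm and 36 mm high, loose. Origin: centre of its underside.
- jar: Bystander: small jar with a blue lid, 38 mm in diameter and 58 mm high, loose. Origin: centre of its underside.
- dish: Bystander: glass dish, 80 mm in diameter at the rim and 36 mm high, loose. Origin: centre of its underside.
Mind the look-alikes: they are no part of the job. Of the things that look like the guide, take the one that is farthest to the robot's left at the start.

How it is judged:
On the way:
1. the green end is in the bay behind the outlet while the tail end is still out in front (x of guide_lead in the frame of organiser above -0.01 m and y of guide_lead in the frame of organiser above 0.045 m and x of guide_tail in the frame of organiser below 0.01 m), for 0.1 s.
At the end, for the whole second after the job is handed in: The guide lies flat and still on the bench inside the bay, the green end on the outlet's side: the middles of both its end faces are at least 17 mm in from the line of the bay's opening (so no end sticks out by more than about 4 mm) and between the two bins (x of guide_lead in the frame of organiser between 0.017 and 0.045 m and x of guide_tail in the frame of organiser between 0.017 and 0.045 m and y of guide_lead in the frame of organiser between 0.085 and 0.145 m and y of guide_tail in the frame of organiser below -0.085 m and height (world z) of guide below 0.005 m and angle between guide's own z axis and vertical below 0.05 rad and linear speed of guide below 0.01 m/s); the robot touches nothing.
It fails at once if the guide is lifted or tipped up (an end raised by more than 12 mm) (height (world z) of any of guide_lead, guide_tail above 0.025 m or angle between guide's own z axis and vertical above 0.25 rad).
It fails at once if the fingers press or squeeze the guide with more than 60 N (contact force between the fingers and guide above 60 N).
It fails at once if the air outlet is knocked or forced with more than 60 N (contact force between outlet and anything else above 60 N).
It fails at once if the model, jar or dish is moved by more than 20 mm or tipped (distance of any of model, jar, dish from where it was at the start of the episode above 0.02 m or angle between any of model, jar, dish's own z axis and vertical above 0.3 rad).
It also fails if it takes over 67 s, if anything falls off the work surface, if the arm or the gripper's body presses on something with over 40 N, if the wrist force passes 120 N, or if a joint passes its speed limit or range.

## Working session

There is one attempt and no reset: what is moved stays moved. The work goes in short steps, Python scripts to look and compute and a tool call to move; the robot and the scene stay as the last step left them, time stands still between calls to the robot, and variables do not carry over. Pictures are saved under pics/ and viewed, and the job is handed in when it is done.

Besides the shell and the picture viewer there is one more tool, called after "Emit:" by a JSON object that holds its "fn" and its "kwargs". apply_moves: Moves the arm, as the interface text tells. Its arguments: {"type":"object","properties":{"rows":{"type":"array"},"squeeze":{"type":"number"}},"required":["rows"]}

```bash
mkdir -p pics; ls
python3 - <<'E'
from plant import ctrl
import cv2
for n in ("top","side","wrist"):
    c=ctrl.read_camera(n); cv2.imwrite(f"pics/a_{n}.png",c["image"]); print(n,c["K"],c["k1"],c["origin"],c["attitude"])
print(ctrl.get_obs())
E
```

```text
pics
top [[348.24316638   0.         256.49058696]
 [  0.         348.24316638 202.75878468]
 [  0.           0.           1.        ]] -0.03995377414467802 [ 0.43595957 -0.0577601   0.93717128] [ 0.10333518 -0.00285273 -1.55249273]
side [[487.53484219   0.         261.57802351]
 [  0.         487.53484219 196.77588456]
 [  0.           0.           1.        ]] -0.03268058522896798 [ 0.00331842 -0.54724605  0.89602147] [ 0.71504727  0.01114988 -0.83121564]
wrist [[285.75285163   0.         256.30095027]
 [  0.         285.75285163 190.12568579]
 [  0.           0.           1.        ]] -0.028241012041505042 [0.09448419 0.62236659 0.38378694] [-0.28866917  0.00305964  1.29437497]
{'time': 0.15, 'joint_positions': array([ 1.11650103e+00,  5.28265744e-01,  1.43358596e+00, -7.26993197e-06,
        1.18141288e+00, -1.78470653e-01]), 'qvel': array([ 0.00130575, -0.00315321, -0.0054414 ,  0.00065732,  0.00118242,
       -0.00057246]), 'joint_torque': array([ 1.04385701e-03, -4.40428269e+01, -1.76842618e+01,  6.33666711e-02,
        5.52451587e-02, -1.02662373e-04]), 'position': array([0.16992162, 0.60088185, 0.22179538]), 'tcp_rot': array([-1.74524704,  1.56912438, -2.02106891]), 'ft_force': array([ 0.18300998,  0.33427992, -0.43294284]), 'wrist_torque': array([-0.00246721,  0.00268475,  0.00756319]), 'gripper_width': 0.08727722014886619}
```

View pics/a_top.png

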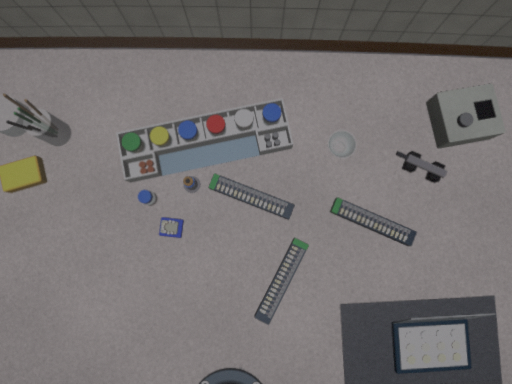

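View pics/a_side.png

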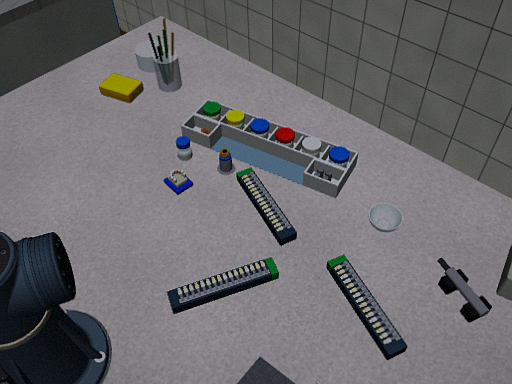

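View pics/a_wrist.png

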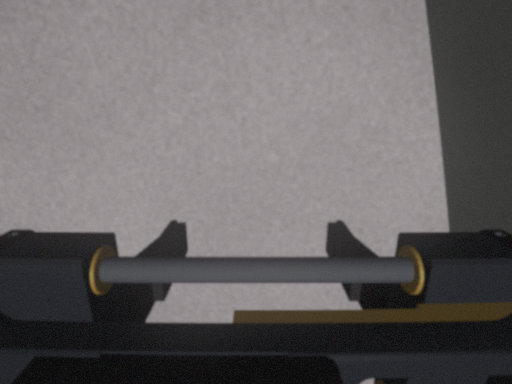

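The target is the leftmost guide in the top view, at about (250,197) with its green end at (214,182). The post is at about (190,183). The bay strip runs from (160,168) to (258,148), with the jar at (146,198), the model at (171,228) and the dish at (342,144).

```bash
cat > h.py <<'E'
import numpy as np, cv2
from scipy.spatial.transform import Rotation as R
def cam(name):
    from plant import ctrl
    return ctrl.read_camera(name)
def rot(c): return R.from_euler('xyz',c["attitude"]).as_matrix()
def p2w(c,uv,z):
    uv=np.atleast_2d(np.array(uv,float)); K=c["K"]
    d=(uv-[K[0,2],K[1,2]])/[K[0,0],K[1,1]]
    s=d.copy()
    for _ in range(20): s=d/(1+c["k1"]*(s**2).sum(1,keepdims=True))
    ray=np.c_[s[:,0],-s[:,1],-np.ones(len(s))]@rot(c).T
    o=np.array(c["origin"]); t=(z-o[2])/ray[:,2]
    return (o+ray*t[:,None])[:,:2]
def w2p(c,P):
    P=np.atleast_2d(np.array(P,float)); q=(P-c["origin"])@rot(c); s=np.c_[q[:,0]/-q[:,2],-q[:,1]/-q[:,2]]
    s=s*(1+c["k1"]*(s**2).sum(1,keepdims=True)); K=c["K"]
    return s*[K[0,0],K[1,1]]+[K[0,2],K[1,2]]
E
python3 - <<'E'
from h import *
c=cam("top"); im=c["image"]
cr=im[90:250,110:310]; cv2.imwrite("pics/b_crop.png",cv2.resize(cr,None,fx=4,fy=3.75*1.0666,interpolation=cv2.INTER_CUBIC)[:600])
c=cam("side"); cr=c["image"][90:260,130:380]; cv2.imwrite("pics/b_side.png",cv2.resize(cr,None,fx=3.2,fy=3.2,interpolation=cv2.INTER_CUBIC))
E
```

```text
(no output)
```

View pics/b_crop.png

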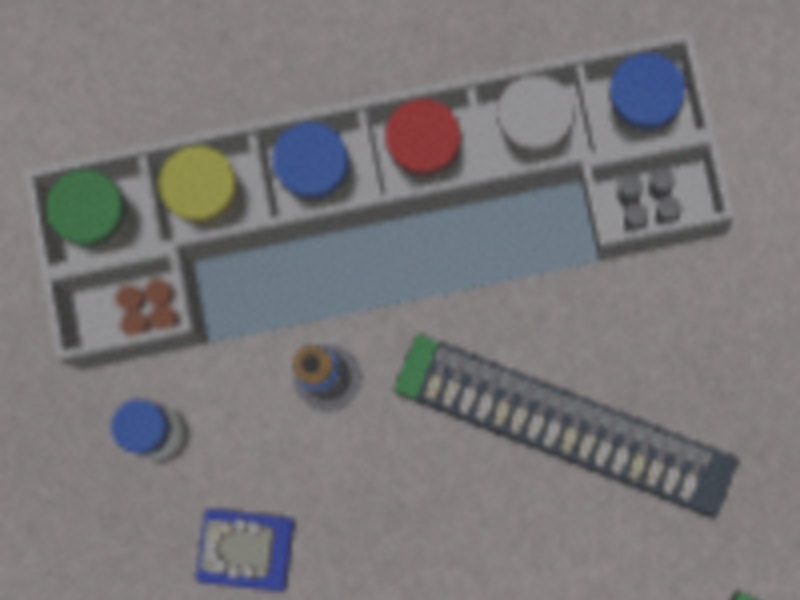

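View pics/b_side.png

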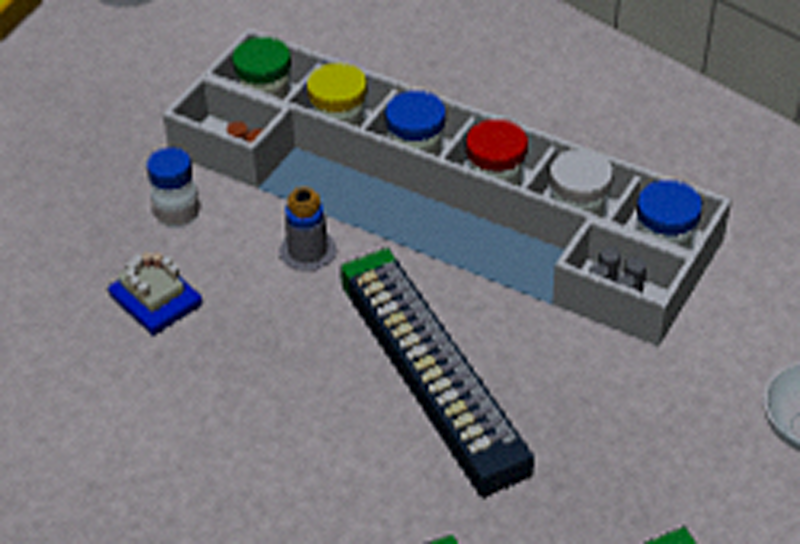

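```bash
cat > m.py <<'E'
from h import *
c=cam("top")
f=lambda L:np.array([( 110+(x+.5)/4-.5, 90+(y+.5)/4-.5) for x,y in L])
print("org top corners RL,RR,FR,FL\n",p2w(c,f([(33,177),(688,42),(733,219),(65,354)]),.045))
print("bay floor front L,R\n",p2w(c,f([(208,341),(598,260)]),0))
print("brass top",p2w(c,f([(314,363)]),.06),"foot",p2w(c,f([(328,378)]),0))
print("guide\n",p2w(c,f([(420,334),(397,392),(716,517),(738,458)]),.026))
print("jar",p2w(c,f([(140,426)]),.058),"model",p2w(c,f([(246,550)]),.01))
E
python3 m.py
```

```text
org top corners RL,RR,FR,FL
 [[ 0.70505262  0.31176688]
 [ 0.80497264 -0.12061175]
 [ 0.68441585 -0.15132757]
 [ 0.58674189  0.28307337]]
bay floor front L,R
 [[ 0.605015    0.20216486]
 [ 0.66623265 -0.06345707]]
brass top [[0.58113901 0.11691472]] foot [[0.58090586 0.11890063]]
guide
 [[ 0.60751346  0.05396721]
 [ 0.56835839  0.06796088]
 [ 0.4896101  -0.14357664]
 [ 0.52871235 -0.15771387]]
jar [[0.5388701  0.22708641]] model [[0.46270568 0.1674066 ]]
```

```bash
cat >> h.py <<'E'
YAW=0.225; O=np.array([.634,.067])
EX=np.array([np.cos(YAW),np.sin(YAW)]); EY=np.array([-EX[1],EX[0]])
def o2w(p): return O+p[0]*EX+p[1]*EY
def w2o(p): p=np.asarray(p)-O; return np.stack([p@EX,p@EY],-1)
def state():
    from plant import ctrl
    return ctrl.get_obs()
def plan(xy,z,jaw):
    """jaw: world angle of jaw axis (mod pi), tool x down. prints shift mm, rotvec deg in tool frame"""
    s=state(); Rc=R.from_euler('xyz',s["tcp_rot"]).as_matrix()
    best=None
    for k in (0,np.pi):
        y=np.array([np.cos(jaw+k),np.sin(jaw+k),0]); x=np.array([0,0,-1.]); Rt=np.c_[x,y,np.cross(x,y)]
        rv=np.degrees(R.from_matrix(Rc.T@Rt).as_rotvec())
        if best is None or np.linalg.norm(rv)<np.linalg.norm(best): best=rv
    sh=1000*Rc.T@(np.array([xy[0],xy[1],z])-s["position"])
    print("shift",sh.round(1),"rot",best.round(2)); return sh,best
def show():
    s=state(); Rc=R.from_euler('xyz',s["tcp_rot"]).as_matrix()
    print("t",round(s["time"],2),"pos",s["position"].round(4),"org",w2o(s["position"][:2]).round(4),"jaw",round(np.arctan2(Rc[1,1],Rc[0,1]),3),"F",s["ft_force"].round(1),"w",round(s["gripper_width"],3),"j6",s["joint_positions"][5].round(2)); print("tool y,z",Rc[:,1].round(2),Rc[:,2].round(2))
def guide(lead,tail):
    l,t=w2o(lead),w2o(tail); d=l-t; print("lead",l.round(4),"tail",t.round(4),"len",np.linalg.norm(d).round(4),"ang deg",np.degrees(np.arctan2(d[0],d[1])).round(2))
E
python3 - <<'E'
from h import *
show()
print("post",w2o([.581,.118])); guide([.5879,.0610],[.5092,-.1506])
c=cam("top"); print("other guide lead",p2w(c,[(300,243),(290,238)],.026))
cw=np.array([.5486,-.0448]); a=1.215; d=np.array([np.cos(a),np.sin(a)]); n=np.array([-d[1],d[0]])
p=cw+.048*n; print(p); plan(p,.10,a)
E
```

```text
t 0.3 pos [0.1701 0.6012 0.2222] org [-0.3331  0.6242] jaw 1.295 F [0.3 0.7 0.2] w 0.087 j6 -0.18
tool y,z [ 0.27  0.96 -0.  ] [ 0.96 -0.27 -0.  ]
post [-0.04028566  0.06153914]
lead [-0.0463  0.0044] tail [-0.1702 -0.1843] len 0.2258 ang deg 33.29
other guide lead [[ 0.42728765 -0.17380517]
 [ 0.43979531 -0.14762773]]
[ 0.50360627 -0.02807983]
shift [ 122.5 -514.6  492.3] rot [ 4.58 -0.    0.03]
```

Emit:
{"fn": "apply_moves", "kwargs": {"rows": [[60,[0,-26,25],[0,0,0]],[60,[0,-54,52],[0,0,0]],[60,[0,-83,80],[0,0,0]],[60,[0,-112,107],[2,0,0]],[60,[0,-141,135],[3,0,0]],[60,[0,-170,163],[4.6,0,0]],[60,[0,-199,190],[4.6,0,0]],[60,[0,-228,218],[4.6,0,0]]]}}

```text
time: 1.02
position: [0.3182, 0.3209, 0.2227]
tcp_rot: [0.141, 1.57, -0.214]
ft_force: [0.5, 0.7, 0.8]
gripper_width: 0.0604
```

```bash
python3 -c "
from h import *
show(); plan([.5036,-.0281],.10,1.215)"
```

```text
t 1.02 pos [0.3182 0.3209 0.2227] org [-0.2512  0.318 ] jaw 1.215 F [0.5 0.7 0.8] w 0.06 j6 -0.67
tool y,z [0.35 0.94 0.  ] [ 0.94 -0.35  0.  ]
shift [ 122.8 -262.7  295.2] rot [ 0.02  0.02 -0.  ]
```

Emit:
{"fn": "apply_moves", "kwargs": {"rows": [[60,[0,-26,29],[0,0,0]],[60,[0,-52,58],[0,0,0]],[60,[0,-78,87],[0,0,0]],[60,[0,-104,116],[0,0,0]],[60,[0,-130,145],[0,0,0]],[60,[0,-156,174],[0,0,0]],[60,[0,-182,203],[0,0,0]],[60,[0,-208,232],[0,0,0]]]}}

```text
time: 1.68
position: [0.464, 0.0432, 0.223]
tcp_rot: [0.295, 1.57, -0.061]
ft_force: [0.4, 0.8, 0.5]
gripper_width: 0.0599
```

Emit:
{"fn": "apply_moves", "kwargs": {"rows": [[60,[10,-25,28],[0,0,0]],[60,[40,-54,63],[0,0,0]],[60,[80,-54,63],[0,0,0]],[60,[120,-54,63],[0,0,0]],[60,[120,-54,63],[0,0,0]]]}}

```text
time: 2.1
position: [0.5003, -0.0296, 0.0969]
tcp_rot: [-3.083, 1.559, 2.842]
ft_force: [-1.1, 0.4, 0.3]
gripper_width: 0.0603
```

```bash
python3 -c "
from h import *
show(); plan([.5036,-.0281],.012,1.215)
c=cam('top'); cv2.imwrite('pics/c.png',cv2.resize(c['image'][90:250,110:310],None,fx=4,fy=3.75,interpolation=cv2.INTER_CUBIC))"
```

```text
t 2.1 pos [ 0.5003 -0.0296  0.0969] org [-0.1518 -0.0643] jaw 1.212 F [-1.1  0.4  0.3] w 0.06 j6 -1.49
tool y,z [ 0.35  0.94 -0.  ] [ 0.94 -0.35 -0.01]
shift [84.8  2.6  3.6] rot [-0.16 -0.7   0.04]
```

View pics/c.png

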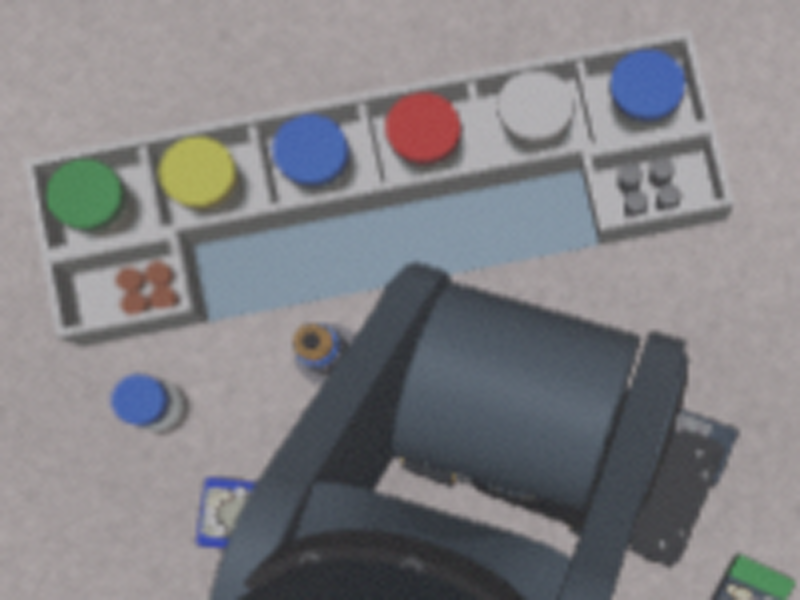

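The arm hides the guide in the top view, so I descend beside it (the standoff is known) and check with the wrist and side cameras.

Emit:
{"fn": "apply_moves", "kwargs": {"rows": [[60,[30,2,0],[0,0,0]],[60,[60,2,0],[0,-0.7,0]],[60,[83,2,0],[0,-0.7,0]],[60,[83,2,0],[0,-0.7,0]]]}}

```text
time: 2.48
position: [0.4993, -0.0259, 0.0149]
tcp_rot: [-2.788, 1.568, 3.139]
ft_force: [-0.1, -0.2, -0.2]
gripper_width: 0.0603
```

```bash
python3 -c "
from h import *
show(); plan([.5036,-.0281],.012,1.215)
c=cam('side'); cv2.imwrite('pics/d_s.png',cv2.resize(c['image'][90:260,130:380],None,fx=3.2,fy=3.2,interpolation=cv2.INTER_CUBIC))
c=cam('wrist'); cv2.imwrite('pics/d_w.png',c['image'])"
```

```text
t 2.48 pos [ 0.4993 -0.0259  0.0149] org [-0.152  -0.0605] jaw 1.215 F [-0.1 -0.2 -0.2] w 0.06 j6 -1.49
tool y,z [ 0.35  0.94 -0.  ] [ 0.94 -0.35 -0.  ]
shift [ 2.9 -0.6  4.8] rot [-0.02 -0.13  0.05]
```

View pics/d_s.png

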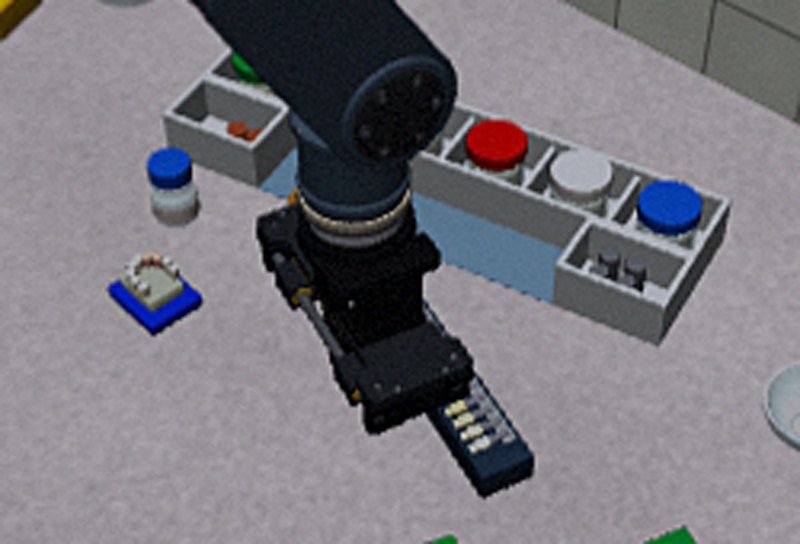

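View pics/d_w.png

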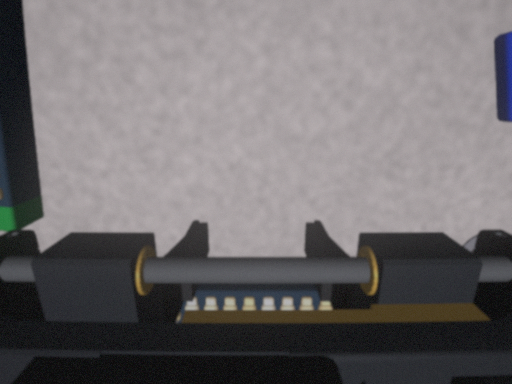

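Emit:
{"fn": "apply_moves", "kwargs": {"rows": [[60,[2,0,10],[0,0,0]],[60,[2,0,17],[0,0,0]],[60,[2,0,21],[0,0,0]],[60,[2,0,25],[0,0,0]],[60,[2,0,29],[0,0,0]],[60,[2,0,33],[0,0,0]],[60,[2,0,36],[0,0,0]],[60,[2,0,38],[0,0,0]]]}}

```text
time: 3.25
position: [0.5375, -0.0399, 0.0158]
tcp_rot: [-0.097, 1.567, -0.453]
ft_force: [-0.7, 0.2, 1.3]
gripper_width: 0.0603
```

```bash
python3 -c "
from h import *
show()
c=cam('side'); cv2.imwrite('pics/e_s.png',cv2.resize(c['image'][90:260,130:380],None,fx=3.2,fy=3.2,interpolation=cv2.INTER_CUBIC))"
```

```text
t 3.25 pos [ 0.5375 -0.0399  0.0158] org [-0.1179 -0.0827] jaw 1.214 F [-0.7  0.2  1.3] w 0.06 j6 -1.49
tool y,z [ 0.35  0.94 -0.  ] [ 0.94 -0.35  0.  ]
```

View pics/e_s.png

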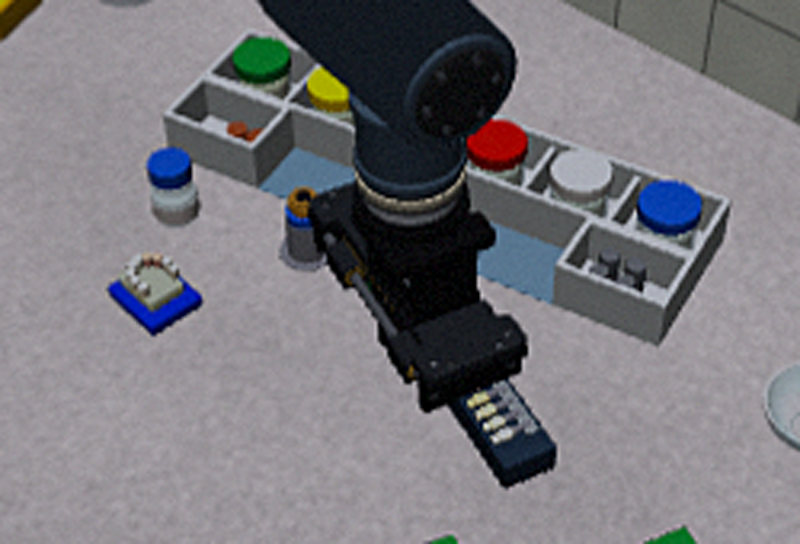

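Emit:
{"fn": "apply_moves", "kwargs": {"rows": [[60,[0,0,-15],[0,0,0]],[40,[-30,0,-15],[0,0,0]],[10,[-70,-10,-15],[0,0,0]],[10,[-90,-40,-15],[7,0,0]],[10,[-90,-75,-10],[14,0,0]],[10,[-90,-110,0],[21,0,0]],[10,[-90,-145,0],[28,0,0]],[10,[-90,-160,0],[35,0,0]]]}}

```text
time: 3.97
position: [0.4821, -0.1943, 0.1062]
tcp_rot: [0.334, 1.563, -0.642]
ft_force: [-0.0, 0.5, -0.5]
gripper_width: 0.0213
```

```bash
python3 -c "
from h import *
show(); plan([.500,-.215],.10,-.356)
from plant import ctrl;print(ctrl.get_obs()['joint_positions'].round(2))
c=cam('top'); cv2.imwrite('pics/f.png',cv2.resize(c['image'][90:240,110:310],None,fx=4,fy=4,interpolation=cv2.INTER_CUBIC))"
```

```text
t 3.97 pos [ 0.4821 -0.1943  0.1062] org [-0.2064 -0.2208] jaw 0.595 F [-0.   0.5 -0.5] w 0.021 j6 -1.19
tool y,z [0.83 0.56 0.  ] [ 0.56 -0.83  0.01]
shift [ 6.5  3.3 27.1] rot [54.49  0.33 -0.35]
[-0.6   0.56  1.81 -0.    0.77 -1.19]
```

View pics/f.png

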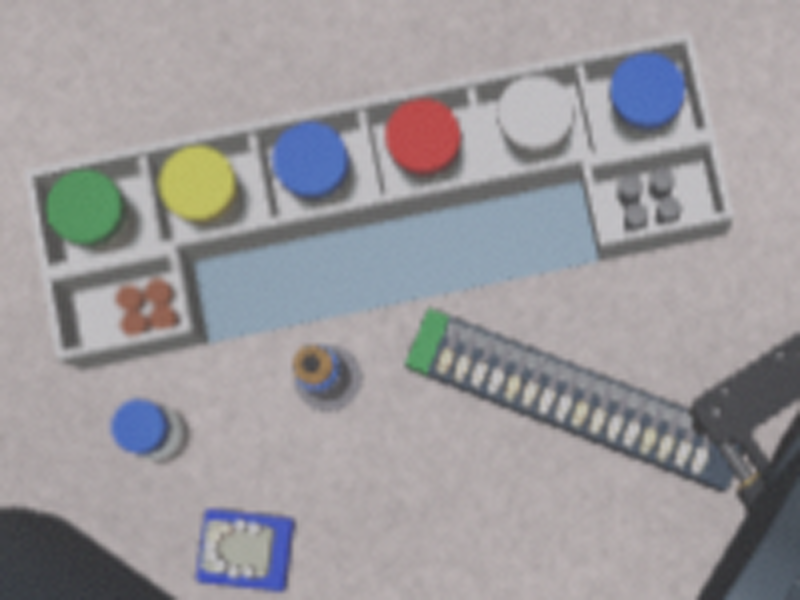

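The guide slid without turning. Its top corners in the crop are green (430,308) and (407,367), and tail-lower (728,491).

```bash
cat > g.py <<'E'
from h import *
import sys
def meas(c,gu,gl,tl):
    f=lambda L:np.array([( 110+(x+.5)/4-.5, 90+(y+.5)/4-.5) for x,y in L])
    P=p2w(c,f([gu,gl,tl]),.026); l=(P[0]+P[1])/2
    a=P[1]-P[2]; L=np.linalg.norm(a); u=a/L
    # use known length about the measured mid-length
    nn=np.array([-u[1],u[0]]); mid=(P[1]+P[2])/2 - .021*nn
    mid2=mid
    ang=np.arctan2(u[1],u[0]); lead=mid+.115*u; tail=mid-.115*u
    print("len",L.round(4),"ang",ang.round(4),"w",np.linalg.norm(P[0]-P[1]).round(4),"worldlead",lead.round(4),"worldtail",tail.round(4))
    guide(lead,tail); no=w2o(O+nn); 
    po=np.array([.581,.118])-lead; print("post n-offset",(po@nn).round(4))
    return lead,tail,ang
E
python3 - <<'E'
from g import *
c=cam("top"); l,t,a=meas(c,(430,308),(407,367),(728,491))
u=np.array([np.cos(a),np.sin(a)])
p=t-.035*u; print(p); plan(p,.10,a-np.pi/2)
E
```

```text
len 0.2271 ang 1.2185 w 0.0424 worldlead [0.6054 0.056 ] worldtail [ 0.526  -0.1599]
lead [-0.0303 -0.0044] tail [-0.1559 -0.1971] len 0.23 ang deg 33.07
post n-offset 0.0443
[ 0.51396731 -0.19274392]
shift [ 6.  26.8 17.9] rot [54.46  0.23 -0.29]
```

Emit:
{"fn": "apply_moves", "kwargs": {"rows": [[10,[0,0,10],[7,0,0]],[10,[0,10,18],[14,0,0]],[10,[0,20,18],[21,0,0]],[10,[2,27,18],[28,0,0]],[10,[4,27,18],[35,0,0]],[10,[6,27,18],[42,0,0]],[10,[6,27,18],[49,0,0]],[10,[6,27,18],[54.5,0.2,-0.3]]]}}

```text
time: 4.73
position: [0.5142, -0.191, 0.0996]
tcp_rot: [-1.695, 1.57, 2.662]
ft_force: [0.7, 0.2, -0.5]
gripper_width: 0.0099
```

```bash
python3 -c "
from h import *
show(); plan([.514,-.1927],.013,1.2185-np.pi/2)"
```

```text
t 4.73 pos [ 0.5142 -0.191   0.0996] org [-0.1743 -0.2248] jaw -0.355 F [ 0.7  0.2 -0.5] w 0.01 j6 -0.2
tool y,z [ 0.94 -0.35 -0.  ] [-0.35 -0.94 -0.  ]
shift [86.6  0.5  1.7] rot [-0.13 -0.01  0.06]
```

Emit:
{"fn": "apply_moves", "kwargs": {"rows": [[10,[30,0,1],[0,0,0]],[10,[60,0,1],[0,0,0]],[10,[80,0,1],[0,0,0]],[10,[86,0,1],[0,0,0]],[10,[86,0,1],[0,0,0]]]}}

```text
time: 5.15
position: [0.5128, -0.1903, 0.0118]
tcp_rot: [-1.787, 1.566, 2.573]
ft_force: [0.3, -0.1, 0.0]
gripper_width: 0.0101
```

```bash
python3 -c "
from h import *
show(); 
c=cam('top'); cv2.imwrite('pics/g1.png',cv2.resize(c['image'][90:240,110:310],None,fx=4,fy=4,interpolation=cv2.INTER_CUBIC))
c=cam('wrist'); cv2.imwrite('pics/g_w.png',c['image'])"
```

```text
t 5.15 pos [ 0.5128 -0.1903  0.0118] org [-0.1755 -0.2237] jaw -0.352 F [ 0.3 -0.1  0. ] w 0.01 j6 -0.21
tool y,z [ 0.94 -0.34 -0.01] [-0.34 -0.94 -0.  ]
```

View pics/g1.png

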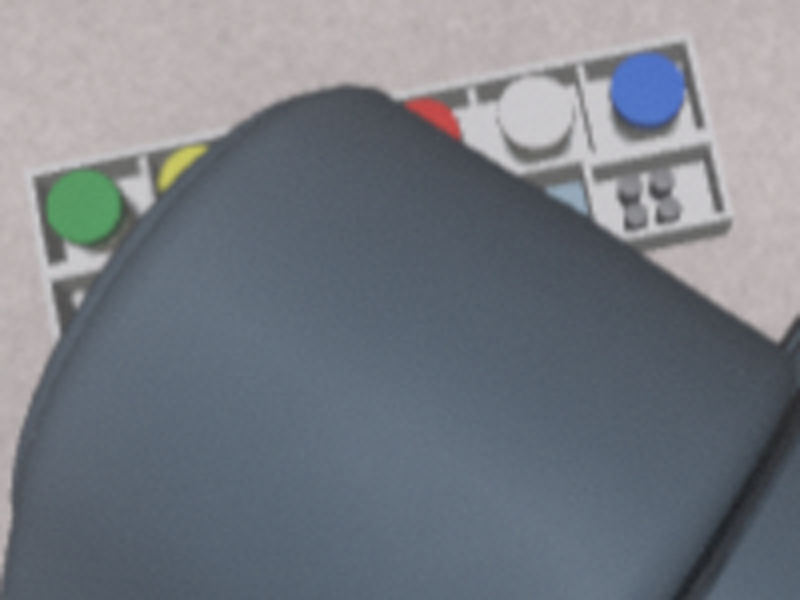

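View pics/g_w.png

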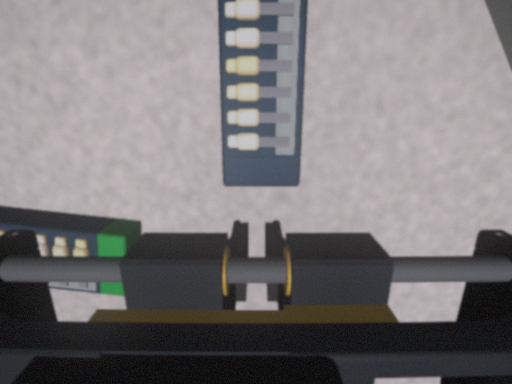

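Emit:
{"fn": "apply_moves", "kwargs": {"rows": [[18,[0,2,-6],[0,0,0]],[18,[0,2,-14],[0,0,0]],[18,[0,2,-20],[0,0,0]],[18,[0,2,-26],[0,0,0]],[18,[0,2,-33],[0,0,0]],[18,[0,2,-41],[0,0,0]],[18,[0,2,-49],[0,0,0]],[18,[0,2,-55],[0,0,0]]]}}

```text
time: 5.92
position: [0.5355, -0.1397, 0.0141]
tcp_rot: [-1.764, 1.571, 2.596]
ft_force: [-0.3, -2.0, 1.5]
gripper_width: 0.0179
```

```bash
python3 -c "
from h import *
show(); 
c=cam('side'); cv2.imwrite('pics/h_s.png',cv2.resize(c['image'][90:260,130:380],None,fx=3.2,fy=3.2,interpolation=cv2.INTER_CUBIC))
c=cam('wrist'); cv2.imwrite('pics/h_w.png',c['image'])"
```

```text
t 5.92 pos [ 0.5355 -0.1397  0.0141] org [-0.1421 -0.1795] jaw -0.352 F [-0.3 -2.   1.5] w 0.018 j6 -0.1
tool y,z [ 0.94 -0.35 -0.  ] [-0.35 -0.94 -0.  ]
```

View pics/h_s.png

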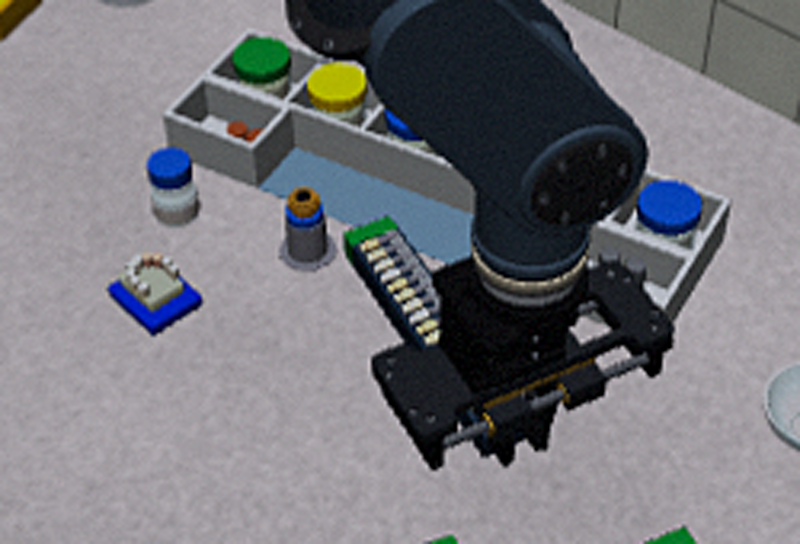

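View pics/h_w.png

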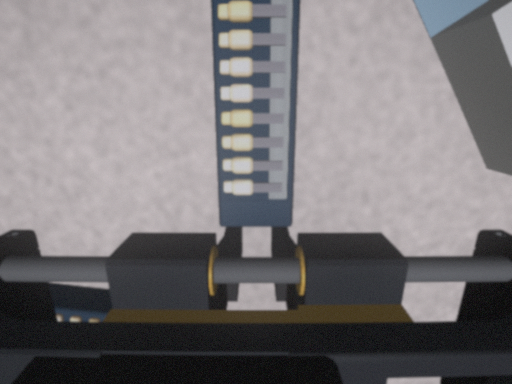

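```bash
cat >> h.py <<'E'
def side_o(c,L,z=.026):
    return w2o(p2w(c,np.array([(130+(x+.5)/3.2-.5,90+(y+.5)/3.2-.5) for x,y in L]),z))
E
python3 -c "
from h import *
c=cam('side'); print(side_o(c,[(345,237),(387,217)]), side_o(c,[(308,253)],0),side_o(c,[(263,187),(554,299)],0))"
```

```text
[[-0.03242883  0.02946096]
 [ 0.00280993  0.0118435 ]] [[-0.04068772  0.06064706]] [[ 0.00625974  0.13468582]
 [ 0.00959206 -0.1340634 ]]
```

```bash
python3 -c "
from h import *
c=cam('side'); print(side_o(c,[(259,185),(170,148),(556,304),(657,343)],0),side_o(c,[(165,115),(252,150),(557,263),(662,303)],.045))
print(w2p(c,[list(o2w(p))+[0] for p in [(0,.136),(0,-.136),(0,-.226),(.058,0)]]))
"
```

```text
[[ 0.00668042  0.13896268]
 [ 0.00848246  0.23148787]
 [ 0.005612   -0.1377609 ]
 [ 0.00668991 -0.22262995]] [[ 0.00170113  0.22444177]
 [ 0.00040049  0.13679388]
 [ 0.00557097 -0.1359434 ]
 [ 0.00626041 -0.22182145]]
[[210.13983742 149.34944278]
 [301.76537309 185.8661001 ]
 [335.12532146 199.17938328]
 [265.30095184 153.18429453]]
```

Emit:
{"fn": "apply_moves", "kwargs": {"rows": [[18,[0,0,-6],[0,0,0]],[18,[0,0,-14],[0,0,0]],[18,[0,0,-22],[0,0,0]],[18,[0,0,-30],[0,0,0]],[18,[0,0,-38],[0,0,0]],[18,[0,0,-45],[0,0,0]],[18,[0,0,-50],[0,0,0]],[18,[0,0,-54],[0,0,0]]]}}

```text
time: 6.78
position: [0.5539, -0.0885, 0.0138]
tcp_rot: [-1.803, 1.57, 2.558]
ft_force: [-0.5, 0.6, -1.2]
gripper_width: 0.0178
```

```bash
sed -i 's/O=np.array(\[.634,.067\])/O=np.array([.6369,.0677])/' h.py; python3 -c "
from h import *
show(); 
c=cam('side'); cv2.imwrite('pics/i_s.png',cv2.resize(c['image'][90:260,130:380],None,fx=3.2,fy=3.2,interpolation=cv2.INTER_CUBIC))
c=cam('wrist'); cv2.imwrite('pics/i_w.png',c['image'])"
```

```text
t 6.78 pos [ 0.5539 -0.0885  0.0138] org [-0.1157 -0.1337] jaw -0.351 F [-0.5  0.6 -1.2] w 0.018 j6 -0.01
tool y,z [ 0.94 -0.34 -0.  ] [-0.34 -0.94 -0.  ]
```

View pics/i_s.png

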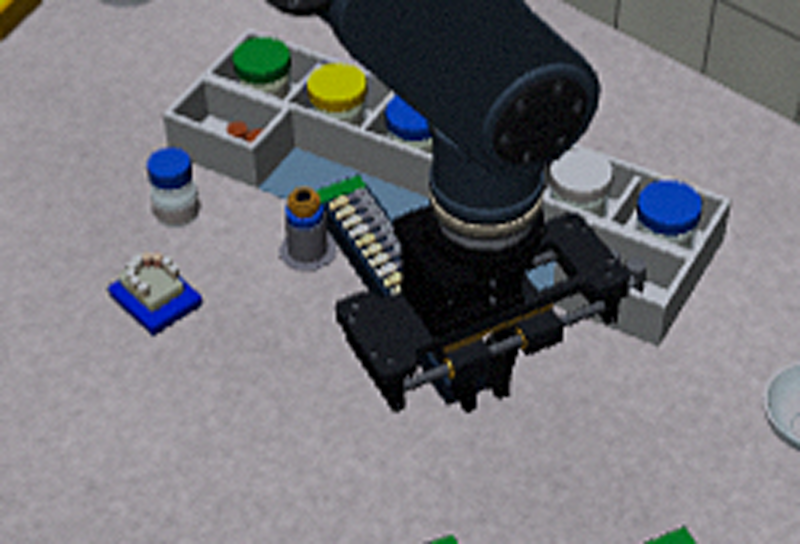

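View pics/i_w.png

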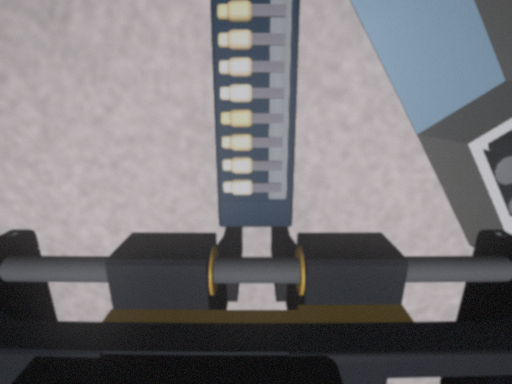

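Emit:
{"fn": "apply_moves", "kwargs": {"rows": [[18,[0,0,-4],[0,0,0]],[18,[0,0,-9],[0,0,0]],[18,[0,0,-13],[0,0,0]],[18,[0,0,-15],[0,0,0]],[18,[0,0,-15],[0,0,0]],[18,[0,0,8],[0,0,0]],[18,[-40,0,15],[0,0,0]],[18,[-80,0,15],[0,0,0]]]}}

```text
time: 7.55
position: [0.546, -0.1033, 0.0912]
tcp_rot: [-1.619, 1.561, 2.74]
ft_force: [1.2, 0.7, 0.1]
gripper_width: 0.0181
```

```bash
python3 -c "
from h import *
show(); 
tcp=np.array([-.1157,-.1337]);d=np.array([.5457,.838]);n=np.array([-d[1],d[0]])
tail=tcp+(.0095+.0145)*d; mid=tail+.115*d; print('lead',tail+.23*d)
p=mid-.055*d+(.021+.0095+.02)*n; print(o2w(p),p); plan(o2w(p),.10,1.2185-np.pi/2); plan(o2w(p),.1,1.2185)
c=cam('top'); cv2.imwrite('pics/j.png',cv2.resize(c['image'][90:240,110:310],None,fx=4,fy=4,interpolation=cv2.INTER_CUBIC))
"
```

```text
t 7.55 pos [ 0.546  -0.1033  0.0912] org [-0.1268 -0.1464] jaw -0.353 F [1.2 0.7 0.1] w 0.018 j6 -0.03
tool y,z [ 0.94 -0.35 -0.01] [-0.35 -0.94 -0.  ]
lead [0.0229078 0.079152 ]
[0.53552349 0.00782285] [-0.1121802  -0.03575015]
shift [  -8.3  -48.3 -100.6] rot [-0.06 -0.03  0.58]
shift [  -8.3  -48.3 -100.6] rot [89.94  0.44  0.48]
```

View pics/j.png

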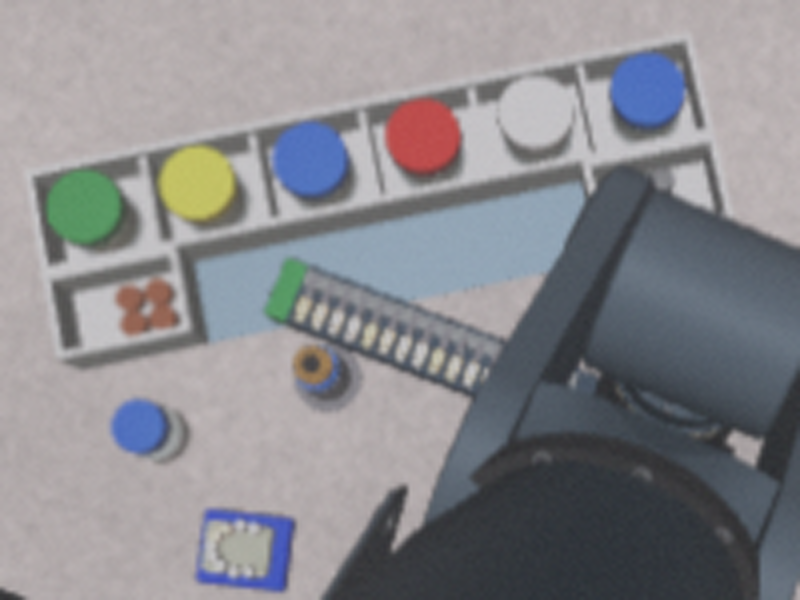

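Emit:
{"fn": "apply_moves", "kwargs": {"rows": [[0,[-5,-20,-10],[0,0,0]],[0,[-5,-40,-40],[0,0,0]],[0,[-5,-54,-70],[0,0,0]],[0,[-5,-54,-97],[0,0,0]],[0,[20,-54,-97],[0,0,0.5]],[0,[50,-54,-97],[0,0,0.5]],[0,[76,-54,-97],[0,0,0.5]],[0,[78,-54,-97],[0,0,0.5]]]}}

```text
time: 8.27
position: [0.5326, 0.0057, 0.0184]
tcp_rot: [1.492, 1.562, -0.431]
ft_force: [-1.1, -0.3, 0.8]
gripper_width: 0.0007
```

```bash
python3 -c "
from h import *
show(); 
c=cam('top'); f=lambda L:np.array([( 110+(x+.5)/4-.5, 90+(y+.5)/4-.5) for x,y in L])
print('lead',w2o(p2w(c,f([(292,258),(268,317)]),.026)))
cv2.imwrite('pics/k.png',cv2.resize(c['image'][90:240,110:310],None,fx=4,fy=4,interpolation=cv2.INTER_CUBIC))
c=cam('wrist'); cv2.imwrite('pics/k_w.png',c['image'])"
```

```text
t 8.27 pos [0.5326 0.0057 0.0184] org [-0.1155 -0.0372] jaw -0.352 F [-1.1 -0.3  0.8] w 0.001 j6 0.16
tool y,z [ 0.94 -0.35  0.01] [-0.35 -0.94  0.  ]
lead [[0.03655692 0.06712423]
 [0.00041771 0.09009592]]
```

View pics/k.png

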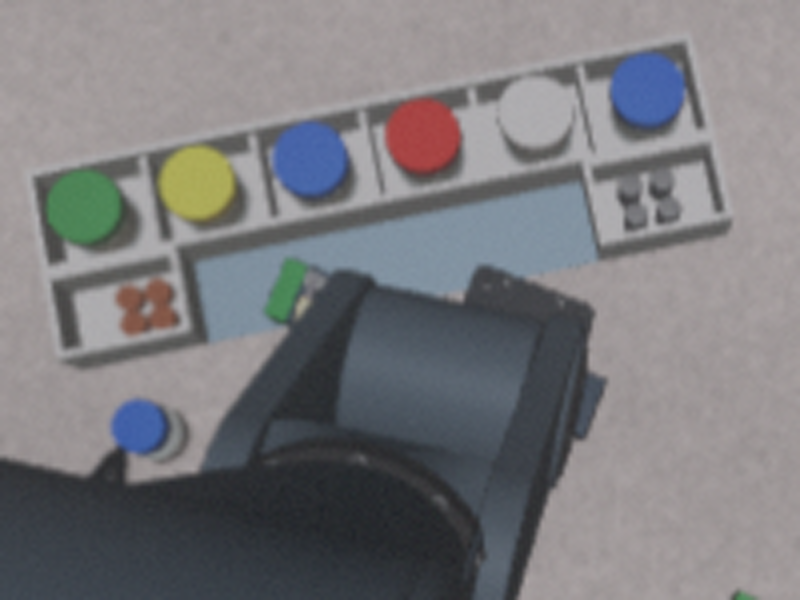

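View pics/k_w.png

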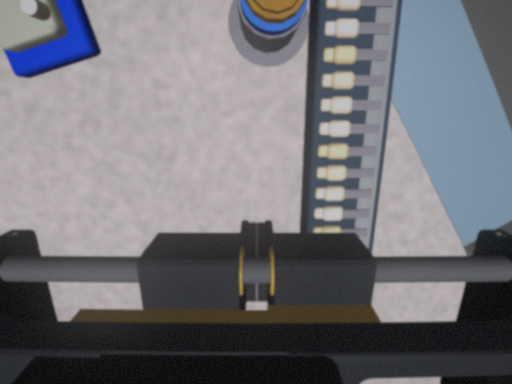

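Emit:
{"fn": "apply_moves", "kwargs": {"rows": [[0,[4,8,0],[0,0,0]],[0,[5,14,0],[0,0,0]],[0,[5,20,0],[0,0,0]],[0,[5,26,-1],[0,0,0]],[0,[5,33,-2],[0,0,0]],[0,[5,40,-3],[0,0,0]],[0,[5,46,-4],[0,0,0]],[0,[5,50,-4],[0,0,0]]]}}

```text
time: 9.03
position: [0.5844, -0.0087, 0.0173]
tcp_rot: [1.593, 1.556, -0.331]
ft_force: [-0.6, 0.5, 0.4]
gripper_width: 0.0002
```

```bash
python3 -c "
from h import *
show(); 
c=cam('top'); cv2.imwrite('pics/l.png',cv2.resize(c['image'][90:240,110:310],None,fx=4,fy=4,interpolation=cv2.INTER_CUBIC))
c=cam('wrist'); cv2.imwrite('pics/l_w.png',c['image'])"
```

```text
t 9.03 pos [ 0.5844 -0.0087  0.0173] org [-0.0683 -0.0628] jaw -0.353 F [-0.6  0.5  0.4] w 0.0 j6 0.15
tool y,z [ 0.94 -0.35  0.02] [-0.35 -0.94 -0.  ]
```

View pics/l.png

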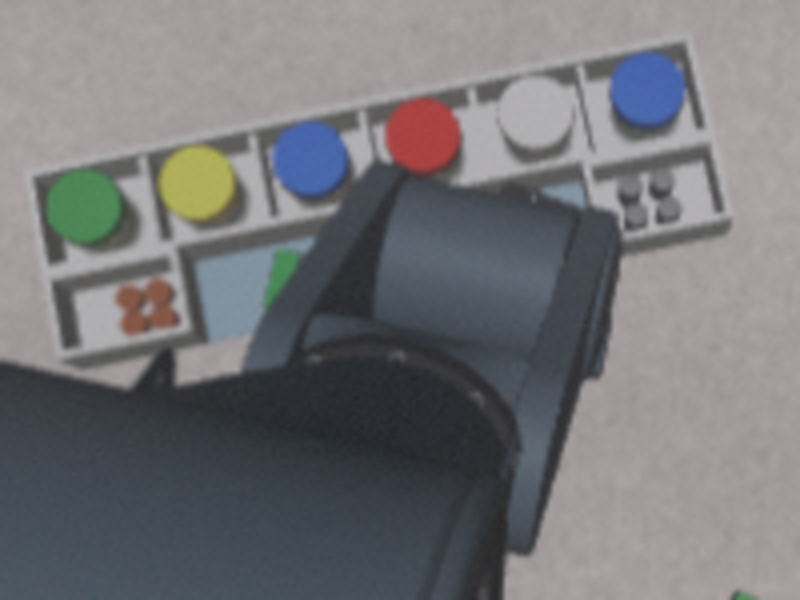

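View pics/l_w.png

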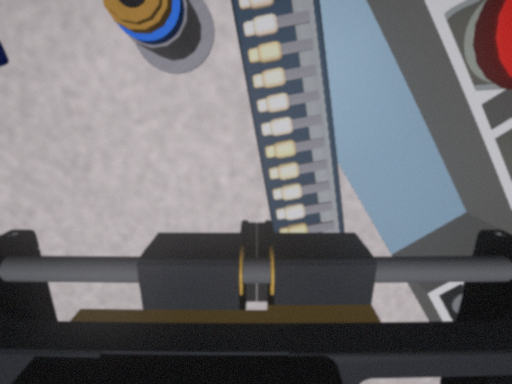

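Emit:
{"fn": "apply_moves", "kwargs": {"rows": [[0,[0,-15,0],[0,0,0]],[0,[-35,-15,0],[0,0,0]],[10,[-70,-10,20],[0,0,0]],[16,[-75,0,55],[-5,0,0]],[16,[-75,10,90],[-11,0,0]],[16,[-75,10,120],[-11,0,0]],[16,[-75,10,140],[-11,0,0]]]}}

```text
time: 9.72
position: [0.5443, -0.1462, 0.0928]
tcp_rot: [1.357, 1.553, -0.376]
ft_force: [0.0, 0.1, -0.7]
gripper_width: 0.015
```

```bash
python3 -c "
from h import *
show(); 
c=cam('top'); cv2.imwrite('pics/m.png',cv2.resize(c['image'][90:240,110:310],None,fx=4,fy=4,interpolation=cv2.INTER_CUBIC))
c=cam('wrist'); cv2.imwrite('pics/m_w.png',c['image'])"
```

```text
t 9.72 pos [ 0.5443 -0.1462  0.0928] org [-0.1379 -0.1878] jaw -0.162 F [ 0.   0.1 -0.7] w 0.015 j6 -0.3
tool y,z [ 0.99 -0.16  0.02] [-0.16 -0.99  0.  ]
```

View pics/m.png

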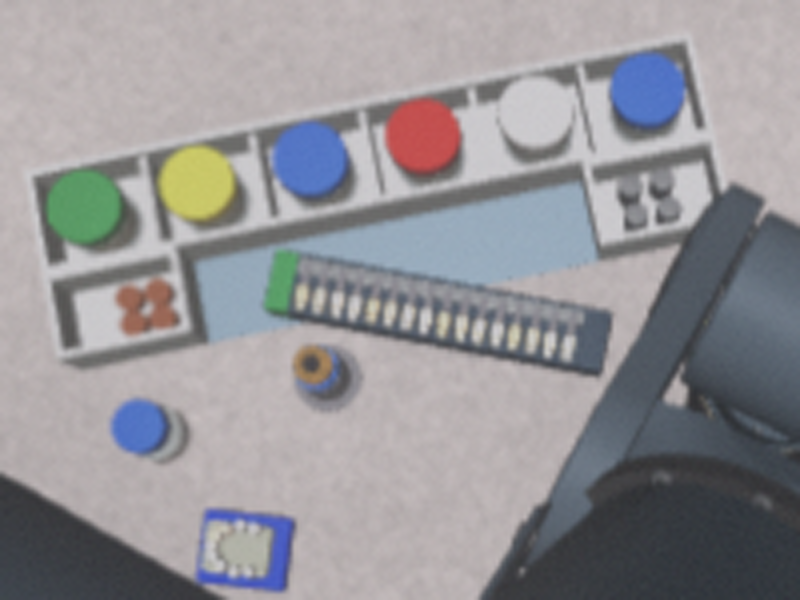

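View pics/m_w.png

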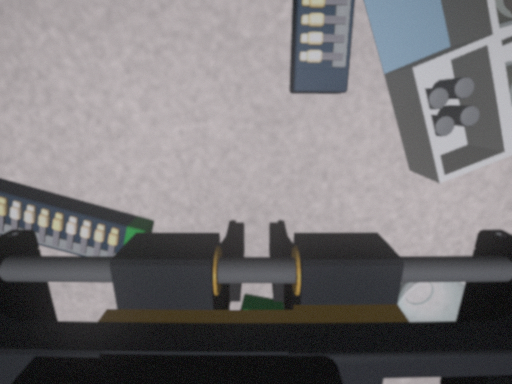

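The whole guide is visible. Its top corners in the crop are (274,250), (265,311), (602,374) and (611,312).

Run:
```python
from g import *
c=cam("top"); l,t,a=meas(c,(275,250),(264,310),(602,375))
f=lambda L:np.array([( 110+(x+.5)/4-.5, 90+(y+.5)/4-.5) for x,y in L])
P=p2w(c,f([(275,250),(264,310),(602,375),(611,312)]),.026); L=(P[0]+P[1])/2;T=(P[2]+P[3])/2; guide(L,T)
u=np.array([np.cos(a),np.sin(a)])
p=t-.030*u; print(p); plan(p,.013,a-np.pi/2)
```

```text
len 0.2293 ang 1.3969 w 0.0413 worldlead [0.6426 0.1552] worldtail [ 0.6028 -0.0713]
lead [0.0251 0.084 ] tail [-0.0642 -0.1279] len 0.23 ang deg 22.86
post n-offset 0.0543
lead [0.025  0.0846] tail [-0.0633 -0.1267] len 0.229 ang deg 22.67
[ 0.597651   -0.10084767]
shift [ 79.8  44.6 -52.2] rot [ 0.55  0.14 -0.91]
```

Emit:
{"fn": "apply_moves", "kwargs": {"rows": [[18,[0,20,-15],[0,0,0]],[18,[0,44,-40],[0,0,0]],[18,[10,45,-52],[0.5,0,-0.9]],[18,[40,45,-52],[0.5,0,-0.9]],[18,[70,45,-52],[0.5,0,-0.9]],[18,[79,45,-52],[0.5,0,-0.9]],[18,[79,45,-52],[0.5,0,-0.9]]]}}

```text
time: 10.45
position: [0.5958, -0.0988, 0.011]
tcp_rot: [-1.423, 1.564, 3.118]
ft_force: [0.1, -0.3, -0.1]
gripper_width: 0.0182
```

```bash
python3 -c "
from h import *
show(); plan([.5977,-.1008],.013,1.3969-np.pi/2)
c=cam('wrist'); cv2.imwrite('pics/n_w.png',c['image'])"
```

```text
t 10.45 pos [ 0.5958 -0.0988  0.011 ] org [-0.0772 -0.1531] jaw -0.171 F [ 0.1 -0.3 -0.1] w 0.018 j6 -0.17
tool y,z [ 0.99 -0.17 -0.01] [-0.17 -0.99  0.  ]
shift [-2.   2.2  1.7] rot [0.14 0.05 0.36]
```

View pics/n_w.png

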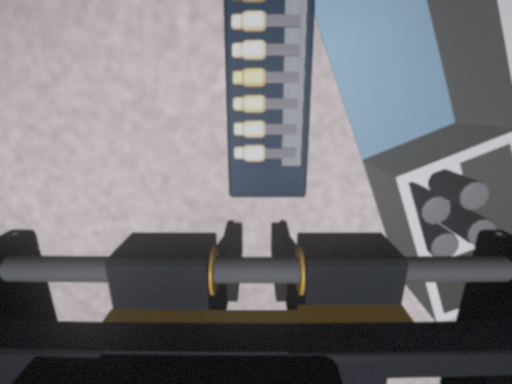

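Emit:
{"fn": "apply_moves", "kwargs": {"rows": [[18,[-1,3,-6],[0,0,0]],[18,[-1,3,-13],[0,0,0]],[18,[-1,3,-19],[0,0,0]],[18,[-1,3,-25],[0,0,0]],[18,[-1,3,-32],[0,0,0]],[18,[-1,3,-38],[0,0,0]],[18,[-1,3,-42],[0,0,0]],[18,[-1,3,-42],[0,0,0]]]}}

```text
time: 11.17
position: [0.6073, -0.0576, 0.0139]
tcp_rot: [-1.185, 1.568, -2.927]
ft_force: [0.2, 0.0, -0.1]
gripper_width: 0.018
```

Emit:
{"fn": "apply_moves", "kwargs": {"rows": [[18,[0,0,15],[0,0,0]],[10,[-40,0,20],[0,0,0]],[0,[-80,0,20],[0,0,0]],[0,[-80,-30,20],[0,0,0]],[0,[-80,-55,20],[0,0,0]],[0,[-80,-55,20],[0,0,0]]]}}

```text
time: 11.67
position: [0.5432, -0.067, 0.0939]
tcp_rot: [-1.57, 1.559, 2.971]
ft_force: [-1.3, -0.1, -1.0]
gripper_width: 0.0007
```

```bash
python3 -c "
from h import *
show()
c=cam('top'); cv2.imwrite('pics/o.png',cv2.resize(c['image'][90:240,110:310],None,fx=4,fy=4,interpolation=cv2.INTER_CUBIC))
c=cam('wrist'); cv2.imwrite('pics/o_w.png',c['image'])"
```

```text
t 11.67 pos [ 0.5432 -0.067   0.0939] org [-0.1214 -0.1104] jaw -0.172 F [-1.3 -0.1 -1. ] w 0.001 j6 -0.15
tool y,z [ 0.99 -0.17 -0.01] [-0.17 -0.99  0.  ]
```

View pics/o.png

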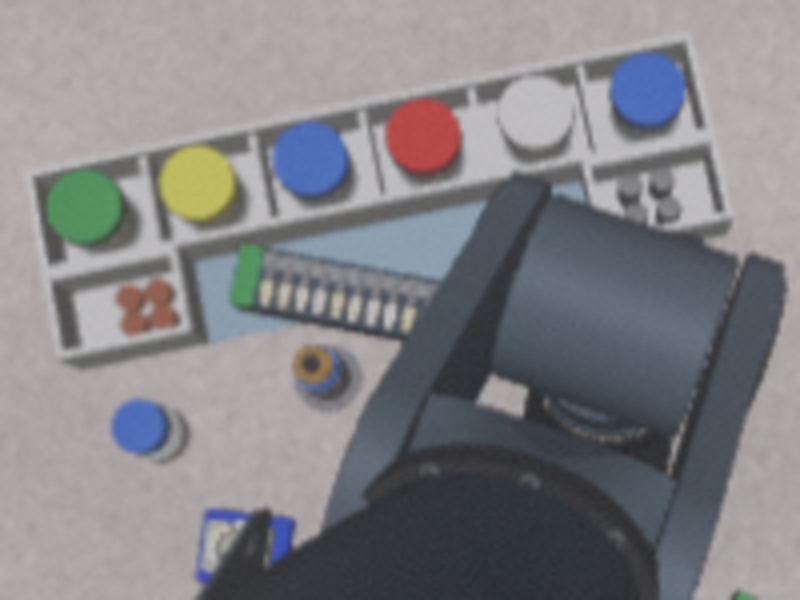

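Run:
```python
from g import *
c=cam("top"); l,t,a=meas(c,(240,243),(231,303),(400,337))
f=lambda L:np.array([( 110+(x+.5)/4-.5, 90+(y+.5)/4-.5) for x,y in L])
P=w2o(p2w(c,f([(240,243),(231,303)]),.026)); lead=P.mean(0); print("lead",lead,P)
an=np.radians(21); d=np.array([np.sin(an),np.cos(an)]); n=np.array([-d[1],d[0]])
p=lead-.17*d+(.021+.009+.018)*n; print(p); plan(o2w(p),.014,np.pi/2+YAW-an-np.pi/2)
```

```text
len 0.1155 ang 1.3879 w 0.0412 worldlead [0.6573 0.2333] worldtail [0.6155 0.0071]
lead [0.0568 0.1568] tail [-0.0344 -0.0543] len 0.23 ang deg 23.37
post n-offset 0.0541
lead [0.03438189 0.10603523] [[0.0538975  0.09945682]
 [0.01486628 0.11261364]]
[-0.07135252 -0.03547178]
shift [ 80.   10.  -89.2] rot [-1.75  0.08  0.12]
```

Emit:
{"fn": "apply_moves", "kwargs": {"rows": [[0,[0,0,-30],[0,0,0]],[0,[0,4,-60],[0,0,0]],[0,[0,6,-85],[0,0,0]],[0,[10,6,-89],[-5,0,0]],[0,[40,6,-89],[-5,0,0]],[0,[70,6,-89],[-5,0,0]],[0,[79,6,-89],[-5,0,0]],[0,[79,6,-89],[-5,0,0]]]}}

```text
time: 12.48
position: [0.57, 0.0176, 0.0121]
tcp_rot: [-1.467, 1.563, -3.122]
ft_force: [0.4, -0.5, 0.3]
gripper_width: 0.0005
```

```bash
python3 -c "
from h import *
show()
c=cam('wrist'); cv2.imwrite('pics/p_w.png',c['image'])"
```

```text
t 12.48 pos [0.57   0.0176 0.0121] org [-0.0764 -0.0339] jaw -0.085 F [ 0.4 -0.5  0.3] w 0.0 j6 -0.08
tool y,z [ 1.   -0.09 -0.01] [-0.09 -1.    0.  ]
```

View pics/p_w.png

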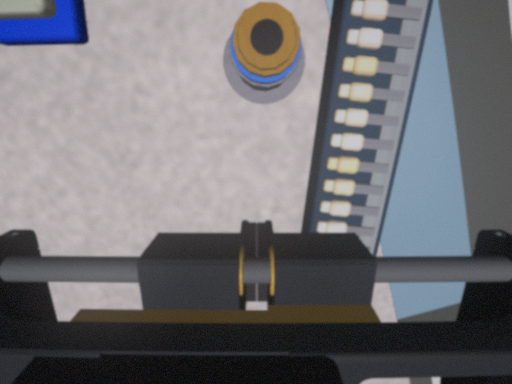

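Emit:
{"fn": "apply_moves", "kwargs": {"rows": [[0,[0,8,0],[0,0,0]],[0,[0,14,0],[0,0,0]],[0,[0,20,0],[-2,0,0]],[0,[0,27,0],[-4,0,0]],[0,[0,34,0],[-6,0,0]],[0,[0,41,0],[-8,0,0]],[0,[0,48,0],[-10,0,0]],[0,[0,52,1],[-11,0,0]]]}}

```text
time: 13.2
position: [0.6258, 0.0114, 0.0154]
tcp_rot: [0.119, 1.57, -1.344]
ft_force: [-0.3, -0.0, -0.3]
gripper_width: 0.0003
```

```bash
python3 -c "
from h import *
show(); plan(o2w([.001,-.064]),.013,YAW)
c=cam('top'); cv2.imwrite('pics/q.png',cv2.resize(c['image'][90:240,110:310],None,fx=4,fy=4,interpolation=cv2.INTER_CUBIC))
c=cam('wrist'); cv2.imwrite('pics/q_w.png',c['image'])"
```

```text
t 13.2 pos [0.6258 0.0114 0.0154] org [-0.0234 -0.0524] jaw 0.108 F [-0.3 -0.  -0.3] w 0.0 j6 -0.27
tool y,z [0.99 0.11 0.  ] [ 0.11 -0.99  0.  ]
shift [ 2.4 25.6  8.7] rot [-6.71  0.07 -0.  ]
```

View pics/q.png

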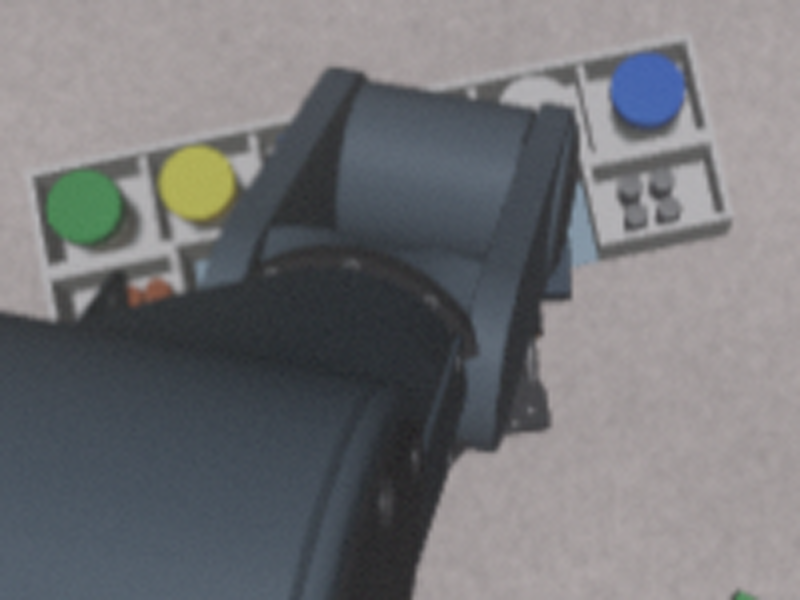

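View pics/q_w.png

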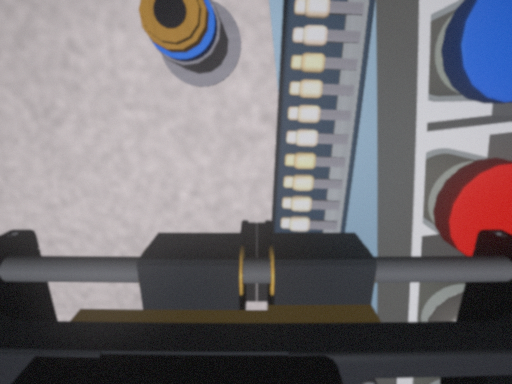

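Emit:
{"fn": "apply_moves", "kwargs": {"rows": [[0,[1,4,2],[-2,0,0]],[0,[1,9,3],[-4,0,0]],[0,[1,14,5],[-6,0,0]],[0,[1,17,6],[-6.7,0,0]],[0,[1,17,6],[-6.7,0,0]]]}}

```text
time: 13.72
position: [0.6438, 0.0068, 0.0146]
tcp_rot: [0.58, 1.569, -0.769]
ft_force: [0.4, 0.1, 1.0]
gripper_width: 0.0007
```

```bash
python3 -c "
from h import *
show(); plan(o2w([.003,-.064]),.013,YAW)
c=cam('side'); cv2.imwrite('pics/r_s.png',cv2.resize(c['image'][90:260,130:380],None,fx=3.2,fy=3.2,interpolation=cv2.INTER_CUBIC))
c=cam('wrist'); cv2.imwrite('pics/r_w.png',c['image'])"
```

```text
t 13.72 pos [0.6438 0.0068 0.0146] org [-0.0069 -0.0609] jaw 0.222 F [0.4 0.1 1. ] w 0.001 j6 -0.38
tool y,z [0.98 0.22 0.  ] [ 0.22 -0.98  0.  ]
shift [1.6 9.9 3.1] rot [-0.16  0.11 -0.07]
```

View pics/r_s.png

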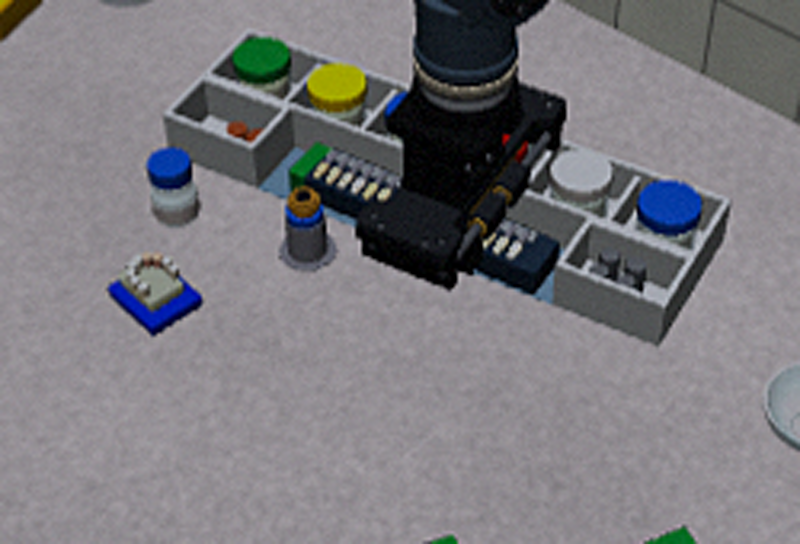

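View pics/r_w.png

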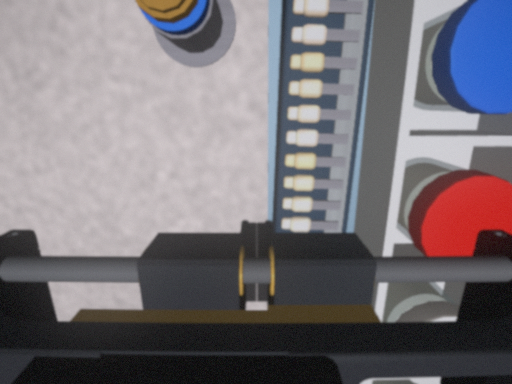

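Emit:
{"fn": "apply_moves", "kwargs": {"rows": [[0,[0,3,0],[0,0,0]],[0,[0,5,0],[0,0,0]],[0,[0,7,0],[0,0,0]],[0,[0,8,0],[0,0,0]],[0,[0,8,0],[0,0,0]]]}}

```text
time: 14.23
position: [0.6509, 0.0089, 0.0143]
tcp_rot: [0.144, 1.569, -1.205]
ft_force: [0.4, 0.3, -0.6]
gripper_width: 0.0008
```

```bash
python3 -c "
from h import *
show(); plan(o2w([.003,-.064]),.013,YAW)
c=cam('wrist'); cv2.imwrite('pics/s_w.png',c['image'])"
```

```text
t 14.23 pos [0.6509 0.0089 0.0143] org [ 0.0005 -0.0604] jaw 0.222 F [ 0.4  0.3 -0.6] w 0.001 j6 -0.38
tool y,z [0.98 0.22 0.  ] [ 0.22 -0.98  0.  ]
shift [1.3 2.5 3.6] rot [-0.16  0.09 -0.01]
```

View pics/s_w.png

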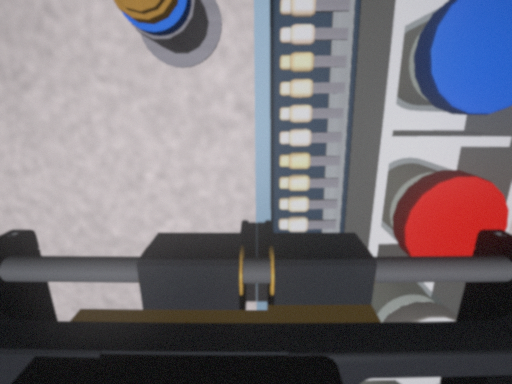

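Back off straight, lift, and check from above.

Emit:
{"fn": "apply_moves", "kwargs": {"rows": [[0,[0,-15,0],[0,0,0]],[0,[-30,-20,0],[0,0,0]],[0,[-70,-20,0],[0,0,0]],[0,[-110,-30,0],[0,0,0]],[0,[-130,-60,30],[0,0,0]],[0,[-130,-90,65],[0,0,0]],[0,[-130,-110,100],[0,0,0]],[0,[-130,-120,140],[0,0,0]]]}}

```text
time: 14.95
position: [0.5626, -0.1469, 0.1454]
tcp_rot: [-0.818, 1.57, -2.165]
ft_force: [1.2, -0.6, -0.8]
gripper_width: 0.0005
```

```bash
python3 -c "
from h import *
show()
c=cam('top'); cv2.imwrite('pics/t.png',cv2.resize(c['image'][90:240,110:310],None,fx=4,fy=4,interpolation=cv2.INTER_CUBIC))
c=cam('side'); cv2.imwrite('pics/t_s.png',cv2.resize(c['image'][90:260,130:380],None,fx=3.2,fy=3.2,interpolation=cv2.INTER_CUBIC))"
```

```text
t 14.95 pos [ 0.5626 -0.1469  0.1454] org [-0.1203 -0.1926] jaw 0.224 F [ 1.2 -0.6 -0.8] w 0.0 j6 -0.67
tool y,z [ 0.98  0.22 -0.  ] [ 0.22 -0.98  0.  ]
```

View pics/t.png

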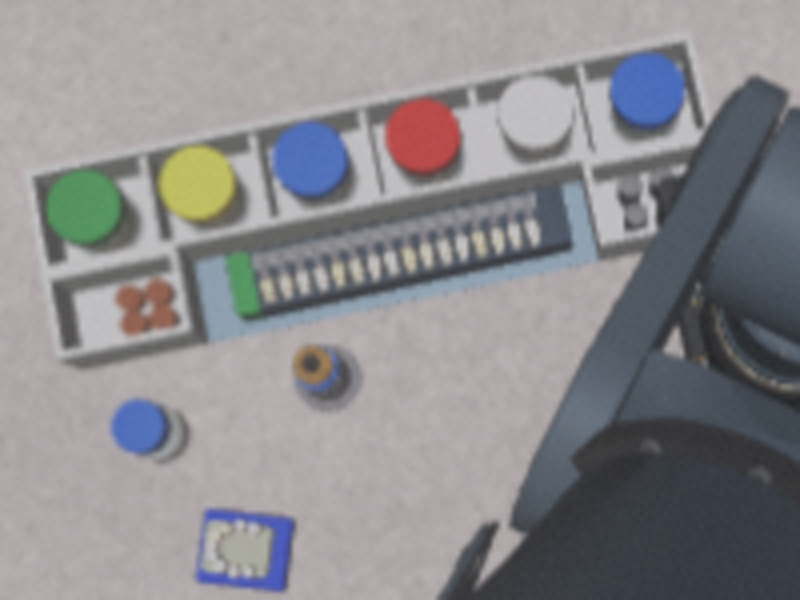

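View pics/t_s.png

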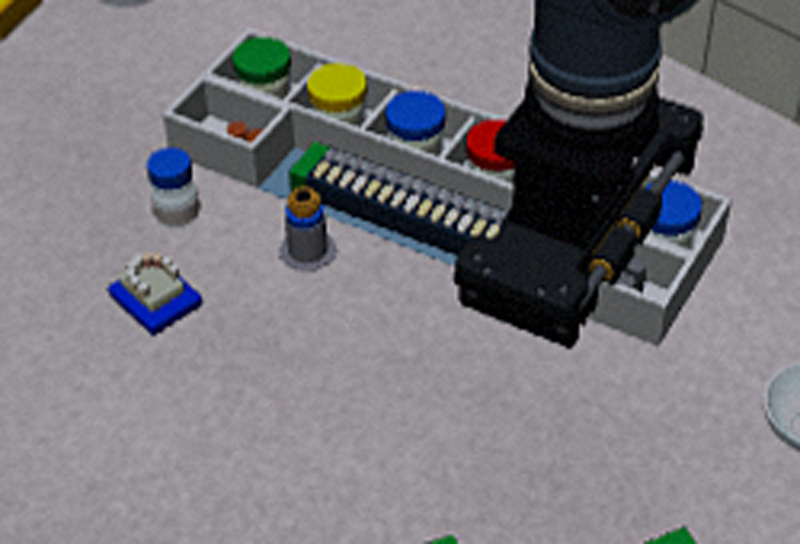

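Run:
```python
from g import *
c=cam("top")
f=lambda L:np.array([( 110+(x+.5)/4-.5, 90+(y+.5)/4-.5) for x,y in L])
P=p2w(c,f([(227,257),(240,318),(571,246),(560,184)]),.026); print(w2o(P)); guide((P[0]+P[1])/2,(P[2]+P[3])/2)
print("jar,model",p2w(c,f([(140,426)]),.058),p2w(c,f([(246,550)]),.01))
```

```text
[[ 0.04627353  0.10970359]
 [ 0.00361646  0.10852647]
 [ 0.00618719 -0.11711866]
 [ 0.04943609 -0.11857444]]
lead [0.0249 0.1091] tail [ 0.0278 -0.1178] len 0.227 ang deg -0.72
jar,model [[0.5388701  0.22708641]] [[0.46270568 0.1674066 ]]
```

```bash
python3 -c "
from plant import ctrl
print(ctrl.close_job())"
```

```text
the job is handed in; nothing more can be done
None
```

I pushed the guide into the bay and handed the job in at about 15 s of the 67 s allowed. No verdict was reported.

**What I did:**
1. Slid the guide sideways on the bench to clear the outlet's line.
2. Pushed it by the tail end so the green end went in behind the outlet.
3. Swung it partway, then gave the tail another push.
4. Swung the tail in and backed the arm off.

The guide was never gripped or lifted. The force readings I took between moves stayed at about 2.5 N or less.

**Last checks, from the top view:**

| Point | In from the bay's opening | Along the bay |
|---|---|---|
| Green end | 25 mm | +109 mm |
| Tail end | 28 mm | −118 mm |

- **Fit:** both ends are inside the 17 to 45 mm band and between the bins. The guide lies within 1° of parallel to the bay. The side view shows floor in front of the guide where the arm doesn't hide it, so nothing visible sticks out.
- **Bystanders:** the jar and model look unmoved in the top picture. I checked the dish by eye only, in the side view, and it looks unmoved.
- **Disagreement:** the two cameras placed the bay's front line about 3 to 5 mm apart, so I used a value in between. Even with the less favourable reading, both ends are past the 17 mm line by about 5 mm or more.

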